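# Find and open the unbracketed cover of the bench outlet box

## Task

The outlet box on the bench has four identical tilting covers; three are held down by brackets inside, and only one is free, so that its terminals can be wired. Press the ribbed rear end of one cover after another with a fingertip until one rocks, then push that cover right over until it stands fully open on its stop, and leave it standing with the other covers closed. Do not force the covers that are held, pick nothing up, and leave the weight, spools and nippers where they are.

Things in the scene. Friction and masses are not known exactly. Their poses are not given: they have to be found in the camera images.
- outlet_box: low grey steel box fixed to the bench, its long front wall towards the robot (turned up to 0.25 rad); in its top four identical flush sheet-steel covers in a row. Origin: on the bench under the covers' pivot line, between covers 2 and 3; x front to rear, y along the row, z up. Spans x -70..62, y -152..200, z 0..72 mm; covers 1-4 centred at y -105, -35, 35, 105 mm; plain deck at the +y end
- cover_1 (a joint): tilt of cover 1, rad: 0 closed and flush, 1.48 fully open on its stop, standing on edge. Plate 90 (x) by 62 (y) by 4 mm on a pivot along the box's y at x = 0, z = 69.5 mm; the ribbed rear end reaches 34 mm behind the pivot, the plain end 56 mm in front. Pressing the ribbed end down into the box raises the front edge
- cover_2 (a joint): tilt of cover 2, rad, like cover 1. A free cover gives at 1 to 4 N and stays by friction at whatever angle it is left; one held by its bracket gives less than 0.1 rad
- cover_3 (a joint): tilt of cover 3, rad, like cover 1. Under the rear end of a free cover there is room for a fingertip down to 50 mm below the box's top; the fixed rear rail begins 37 mm behind the pivot
- cover_4 (a joint): tilt of cover 4, rad, like cover 1. A cover left part-way is brought to its stop by pushing its raised front edge, or the underside below it, towards the rear of the box
- cover_1_press (a point): point on the upper face of the ribbed rear end of cover_1, mid-width, 22 mm behind the pivot; moves with the cover. Site axes are the cover's: x from its front edge to its rear end, y along the pivot
- cover_2_press (a point): the same point on cover_2
- cover_3_press (a point): the same point on cover_3
- cover_4_press (a point): the same point on cover_4
- cover_1_front (a point): middle of the front edge of cover_1, 56 mm in front of the pivot, at half the plate's thickness; moves with the cover
- cover_2_front (a point): the same point on cover_2
- cover_3_front (a point): the same point on cover_3
- cover_4_front (a point): the same point on cover_4
- brass_weight: loose small brass knob weight, 23 mm across, 22 mm high, standing on the plain end deck of the box; origin at the centre of its underside. Not to be disturbed
- wooden_spool: loose pale empty spool, 40 mm across, 50 mm high, upright on the bench beside the +y end of the box; origin at the centre of its underside. Not to be disturbed
- red_nippers: loose nippers with red handles, 128x58x11 mm, lying on the bench in front of the box; origin at the centre of the underside. Not to be disturbed
- small_spool: loose small spool of copper wire with black flanges, 36 mm across, 30 mm high, upright on the bench in front of the box; origin at the centre of its underside. Not to be disturbed

How it is judged (in metres and radians):
On the way:
1. a free cover has been found and rocks under the finger (value of joint any of cover_1, cover_2, cover_3, cover_4 above 0.25 rad and contact force between the fingers and outlet_box above 0.3 N), for 0.05 s.
At the end, for the whole second after the job is handed in: one cover stands open at 1.3 rad or more (its stop is at 1.48 rad) and at rest, the other three are closed (under 0.12 rad), and the weight, spools and nippers are within 15 mm of where they stood (((value of joint cover_1 above 1.3 rad and value of joint each of cover_2, cover_3, cover_4 below 0.12 rad) or (value of joint cover_2 above 1.3 rad and value of joint each of cover_1, cover_3, cover_4 below 0.12 rad) or (value of joint cover_3 above 1.3 rad and value of joint each of cover_1, cover_2, cover_4 below 0.12 rad) or (value of joint cover_4 above 1.3 rad and value of joint each of cover_1, cover_2, cover_3 below 0.12 rad)) and velocity of joint cover_1 between -0.1 and 0.1 rad/s and velocity of joint cover_2 between -0.1 and 0.1 rad/s and velocity of joint cover_3 between -0.1 and 0.1 rad/s and velocity of joint cover_4 between -0.1 and 0.1 rad/s and distance of each of brass_weight, wooden_spool, red_nippers, small_spool from where it was at the start of the episode below 0.015 m); the robot touches nothing.
It fails at once if a cover or the box is forced: the fingers press on it with more than 45 N (contact force between the fingers and outlet_box above 45 N).
It fails at once if the brass weight is lifted, knocked or pushed away (more than 15 mm) (distance of brass_weight from where it was at the start of the episode above 0.015 m).
It fails at once if the wooden spool is lifted, knocked or pushed away (more than 15 mm) (distance of wooden_spool from where it was at the start of the episode above 0.015 m).
It fails at once if the red nippers is lifted, knocked or pushed away (more than 15 mm) (distance of red_nippers from where it was at the start of the episode above 0.015 m).
It fails at once if the small spool is lifted, knocked or pushed away (more than 15 mm) (distance of small_spool from where it was at the start of the episode above 0.015 m).
It also fails if it takes over 58 s, if anything falls off the work surface, if the arm or the gripper's body presses on something with over 40 N, if the wrist force passes 120 N, or if a joint passes its speed limit or range.

## Robot

A 6-joint arm with a two-finger parallel gripper is mounted at the origin on a cart in front of the work surface, level with it; the furniture and walls round the work are solid. World frame = base frame: x ahead of the robot, y to its left, z up, the work surface at z = 0. Lengths are in mm, angles in rad, forces in N, time in s.
With the tool pointing down it reaches from about 200 to 875 mm from the base axis. Payload 3.4 kg.
Tool frame: the origin (TCP) lies midway between the tips of the shut fingers; the grasp point (between the pads) lies 19 mm behind it (grasp_offset is the distance from the TCP to the grasp point, in mm); z points along the fingers, y is the line along which they close (so a half turn about z gives the same grasp; the last joint's range is limited). The gripper opens to 94 mm and grips with 3 to 60 N. Pads are 16 mm wide; open, the fingers measure 119 mm over their backs; the gripper's body (75 mm by 177 mm) begins 78 mm behind the grasp point.
Start: joints at [-1.305, 0.276, 1.505, -0, 1.361, -0.121], TCP at [216.908, -532.557, 205.493] pointing down, gripper open.
Joint ranges: [-2.89, 2.89], [-0.75, 2.08], [0.22, 2.7], [-1.18, 4.32], [0.11, 2.71], [-2.7, 2.7]. Speed limits (rad/s): [2.57, 2.57, 3.14, 3.14, 3.14, 3.14].

## Interface

Orientations are given as a rotation vector (axis times angle).
In Python, from rig import * gives the robot as it stands. The module is installed in compiled form; this text tells all that it offers. Calls block until the motion is done:
- move_pose(position, orientation): joint-space move of the TCP to a pose.
- move_straight(position, frame=None, vel=150, until_force=None): straight line of the TCP; frame=None keeps the orientation; vel is the mean speed in mm/s. With until_force (N) it stops when the force on the tool has changed by that much, and returns True; else False.
- movej(angles): joint-space move.
- release() and close_gripper(force=None): open the fingers fully, or close them until they stop; force is the grip in N (None keeps the last).
- wait(seconds).
- inverse_kinematics(position, orientation): joint angles nearest the present ones, or None.
- read_state(): the state.
- snapshot(name): name is "scene" or "top" or "wrist"; returns a dict with "image" (400x640x3 uint8, red, green, blue), "fx", "fy", "cx", "cy" (pixels), "k1" (the pictures are not rectified: a ray, as slopes to the right and down, at radius r is drawn at 1 + k1 r^2 times it, then the intrinsics apply), "T" (4x4, takes a point from camera to world coordinates). Camera axes: x right, y down, z forward; pixel columns grow to the right and rows downward; lengths in mm; the calibration is good to about 2 mm. A picture is of the moment at which its call begins. There is no depth.
A pose or a line that the arm cannot do raises PlanningError and nothing moves.
- sign_off(): hands the job in; it is judged then, once.
The state is a dict: "time": time; "joints": joint angles; "qd": joint speeds; "effort": joint torques, N m; "eef_pos": TCP position; "tcp_rot": TCP orientation; "contact_force": force on the tool from outside, world axes, zero at the start; "moment": the same for the moment, N m; "width": finger opening in mm; "gripper_force": force on a finger pad.
Only numpy, scipy, OpenCV 4.12 (cv2) and the standard library are available. Lean on these libraries where they do the work, as an engineer would, in place of code of your own. Each camera call takes 0.05 s, during which the arm holds its last target. There are 200 camera calls.

## Working session

There is one attempt and no reset: what is moved stays moved. The work goes in short steps, each a Python script; the robot and the scene stay as the last script left them, time stands still between calls to the robot, and variables do not carry over. Pictures are saved under pics/ and viewed, at most 10 in all, crops included, and the job is handed in when it is done.

```bash
mkdir -p pics; cat > h.py <<'E'
from rig import *
import numpy as np, cv2
def snap(n,f):
    s=snapshot(n); cv2.imwrite('pics/'+f,s['image'][:,:,::-1]); np.savez('pics/'+f+'.npz',**s); return s
def pt(s,u,v,z):
    xd=np.array([(u-s['cx'])/s['fx'],(v-s['cy'])/s['fy']]); x=xd.copy()
    for _ in range(20): x=xd/(1+s['k1']*(x@x))
    T=s['T']; d=T[:3,:3]@np.array([x[0],x[1],1]); o=T[:3,3]
    return o+d*(z-o[2])/d[2]
E
python3 - <<'E'
from h import *
for n in('top','scene'):
    s=snap(n,n+'1.png'); print(n,s['T'].round(2).tolist(),s['fx'],s['k1'])
print(read_state())
E
```

```text
top [[0.02, -0.99, 0.14, 401.78], [-1.0, -0.02, 0.01, 96.53], [-0.01, -0.14, -0.99, 937.73], [0.0, 0.0, 0.0, 1.0]] 390.8105506479704 -0.0018402284571232392
scene [[-0.81, -0.46, 0.36, 200.59], [-0.58, 0.62, -0.53, 556.11], [0.02, -0.64, -0.77, 732.29], [0.0, 0.0, 0.0, 1.0]] 456.70983901225486 -0.09640805726349264
{'time': 0.1, 'joints': array([-1.30498519e+00,  2.76514009e-01,  1.50601111e+00, -1.65081345e-05,
        1.36071546e+00, -1.20967770e-01]), 'qd': array([ 0.00073277, -0.00026424, -0.00255851, -0.00013933,  0.00294079,
        0.00044829]), 'effort': array([ 3.03279434e-03, -4.05448830e+01, -2.37778026e+01,  7.04844156e-02,
        2.99079472e-02, -4.32009142e-05]), 'eef_pos': array([ 216.76209456, -532.0133563 ,  204.69955158]), 'tcp_rot': array([-3.08141568e+00, -6.03460617e-01,  2.12482292e-04]), 'contact_force': array([-0.72237457,  0.83991893, -0.48710111]), 'moment': array([-0.03649428, -0.03586839, -0.02012436]), 'gripper_force': 0.0, 'width': 93.85792572392995}
```

View pics/top1.png

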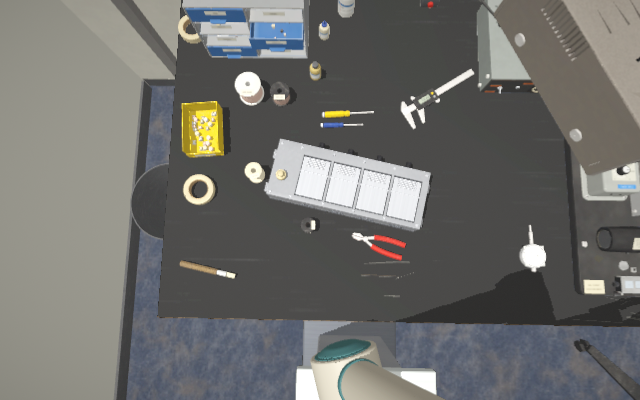

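View pics/scene1.png

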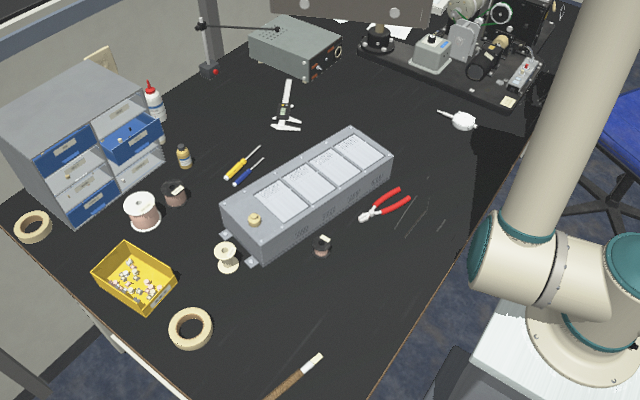

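Top view: box with corners about (278,142), (430,172), (418,228), (267,195); four covers centred about (312,178), (343,185), (374,192), (405,199), all flush; weight at (281,174), nippers (380,245), small spool (310,225), wooden spool (255,173). The scene view agrees.

```bash
python3 - <<'E'
from h import *
s=dict(np.load('pics/top1.png.npz')); im=s['image']
g=im.min(2); print(g[165:205:8,280:425:6])
for th in(175,190,205):
    m=np.zeros_like(g); m[140:235,285:435]=(g[140:235,285:435]>th)*255
    m=cv2.morphologyEx(m,cv2.MORPH_CLOSE,np.ones((2,2)))
    for c in cv2.findContours(m,cv2.RETR_EXTERNAL,2)[0]:
        if cv2.contourArea(c)<200: continue
        b=cv2.boxPoints(cv2.minAreaRect(c)); P=np.array([pt(s,u+0.0,v,71.5) for u,v in b])
        print(th,cv2.contourArea(c),P.mean(0).round(1),np.linalg.norm(P[1]-P[0]).round(1),np.linalg.norm(P[2]-P[1]).round(1),P[:,:2].round().tolist())
b=im[130:240,260:440]; cv2.imwrite('pics/crop.png',cv2.resize(b,None,fx=4.4,fy=4.4,interpolation=2)[:,:,::-1])
E
```

```text
[[209 209 208 208 243 220 255 241 242 241 233 117 177 212 210 210 208 209
  207 198  93  56  52  73  74]
 [198 127 210 205 241 244 249 243 140 242 234 236 241 241 238 227 207 116
  199 206 207 205 203 205 203]
 [207 209 209 213 245 245 242 243 202 240 242 242 233 136 242 237 243 228
  241 238 237 232 214 121 205]
 [210 211 212 247 245 242 245 243 243 243 244 241 243 203 239 241 241 234
  163 241 240 234 246 240 206]
 [144 217 216 211 192 188 245 138 246 244 241 244 241 244 241 243 240 240
  203 239 241 239 240 231 206]]
175 7996.5 [564.4  36.8  71.5] 132.5 341.1 [[535.0, 214.0], [665.0, 190.0], [592.0, -144.0], [465.0, -113.0]]
190 7903.5 [564.7  36.9  71.5] 131.8 340.8 [[535.0, 214.0], [665.0, 190.0], [592.0, -143.0], [466.0, -113.0]]
205 6192.0 [564.9  36.7  71.5] 131.3 333.9 [[535.0, 211.0], [664.0, 186.0], [593.0, -140.0], [467.0, -110.0]]
```

View pics/crop.png

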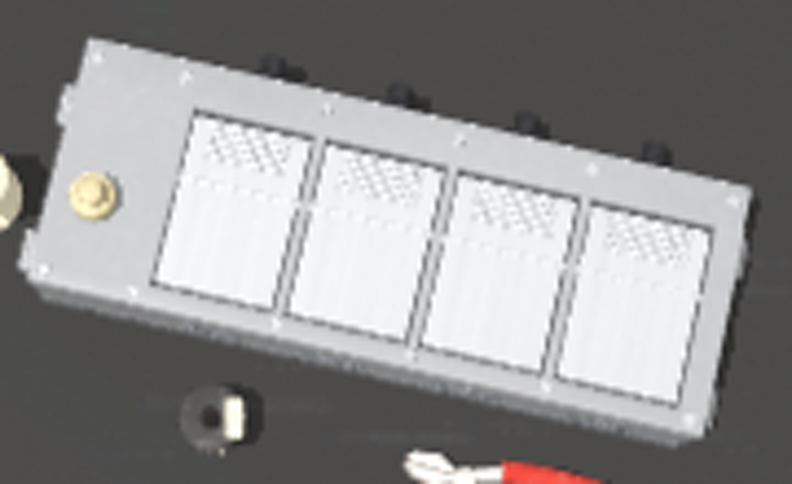

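The crop shows the four covers; the outer corners of the row are at about (195,112), (713,230), (680,405), (152,285) in crop pixels, with the ribbed ends at the top (rear).

```bash
python3 - <<'E'
from h import *
s=dict(np.load('pics/top1.png.npz'))
f=lambda L,z:np.array([pt(s,u/4.4+260-.4,v/4.4+130-.4,z)[:2] for u,v in L])
W=np.vstack([f([(195,112),(713,230),(680,405),(152,285)],71.5),f([(90,38),(752,188)],72)])
M=np.array([[34,136],[34,-136],[-56,-136],[-56,136],[62,200],[62,-152]],float)
a,b=M-M.mean(0),W-W.mean(0)
U,S,V=np.linalg.svd(a.T@b); R=(U@V).T; t=W.mean(0)-R@M.mean(0)
yaw=np.arctan2(R[1,0],R[0,0]); print('origin',t,'yaw',yaw,'scale',S.sum()/(a**2).sum()); print((M@R.T+t-W).round(1))
np.savez('box.npz',t=t,yaw=yaw)
from scipy.spatial.transform import Rotation as Q
for k in(0,np.pi/2,-np.pi/2):
  r=(Q.from_euler('z',yaw+k)*Q.from_euler('x',np.pi)).as_rotvec()
  for y in(-105,105):
    p=R@np.array([26,y])+t
    print(k,y,p,[None if (j:=inverse_kinematics([*p,z],r)) is None else j.round(2) for z in(25,150)])
E
```

```text
origin [567.23954075  21.92896824] yaw -0.21187461724010104 scale 1.0014265593926504
[[-1.8 -0.2]
 [-1.2  0.3]
 [ 0.8  1.1]
 [ 1.2 -1. ]
 [ 0.4  0.8]
 [ 0.6 -1. ]]
0 -105 [570.57737808 -86.19068234] [array([-0.27,  0.43,  1.75, -0.  ,  0.95,  1.51]), array([-0.27,  0.31,  1.59, -0.  ,  1.24,  1.51])]
0 105 [614.73890096 119.11338458] [array([ 0.08,  0.49,  1.64, -0.  ,  1.01,  1.86]), array([ 0.08,  0.39,  1.48, -0.  ,  1.28,  1.86])]
1.5707963267948966 -105 [570.57737808 -86.19068234] [array([-0.27,  0.43,  1.75,  0.  ,  0.95, -0.06]), array([-0.27,  0.31,  1.59,  0.  ,  1.24, -0.06])]
1.5707963267948966 105 [614.73890096 119.11338458] [array([0.08, 0.49, 1.64, 0.  , 1.01, 0.29]), array([0.08, 0.39, 1.48, 0.  , 1.28, 0.29])]
-1.5707963267948966 -105 [570.57737808 -86.19068234] [None, None]
-1.5707963267948966 105 [614.73890096 119.11338458] [None, None]
```

```bash
cat >> h.py <<'E'
from scipy.spatial.transform import Rotation as Q
def box():
    b=np.load('box.npz'); return b['t'],float(b['yaw'])
def W(x,y,z):
    t,a=box(); c,s=np.cos(a),np.sin(a); return [t[0]+c*x-s*y,t[1]+s*x+c*y,z]
def ori():
    return (Q.from_euler('z',box()[1])*Q.from_euler('x',np.pi)).as_rotvec()
E
python3 - <<'E'
from h import *
close_gripper(10)
move_pose(W(21,-105,150),ori())
for i,y in enumerate((-105,-35,35,105)):
    move_straight(W(21,y,95)); 
    hit=move_straight(W(21,y,50),vel=25,until_force=12)
    s=read_state(); print(i+1,hit,s['eef_pos'].round(1),s['contact_force'].round(1),s['time'],s['width'])
    if not hit: break
    move_straight(W(21,y,95))
else: i=-1
if i>=0:
    move_straight(W(21,y,150)); snap('scene','scene2.png')
    print('free',i+1,read_state()['time'])
E
```

```text
1 True [565.7 -85.1  71.6] [-0.7 -1.   6.1] 5.1083 0.40611842534335363
2 True [580.4 -16.7  71.6] [ 0.2 -0.1  5.2] 7.0583 0.4620280889695125
3 False [595.   51.7  49.9] [0.  0.3 1.4] 9.9333 -0.11378107356408676
free 3 10.8
```

View pics/scene2.png

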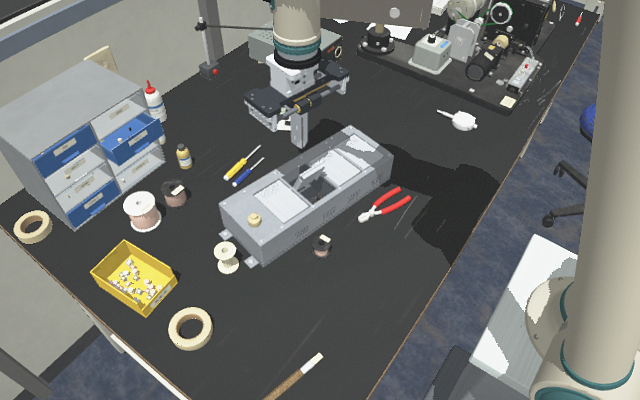

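Cover 3, around (318,180), stands part-way open and the others are flush. Next I push its raised front edge to the rear.

```bash
python3 - <<'E'
from h import *
move_straight(W(-85,35,150)); move_straight(W(-85,35,92))
hit=move_straight(W(-6,35,92),vel=40,until_force=12)
s=read_state(); t,a=box(); d=s['eef_pos'][:2]-t
print(hit,'x',np.cos(a)*d[0]+np.sin(a)*d[1],s['contact_force'].round(1))
move_straight(W(-85,35,92)); move_straight(W(-85,35,180)); move_pose(W(-200,-150,260),ori())
snap('scene','scene3.png'); snap('top','top3.png'); print(read_state()['time'])
E
```

```text
True x -15.691693576204091 [-0.5 -0.5 -0.8]
16.2
```

View pics/scene3.png

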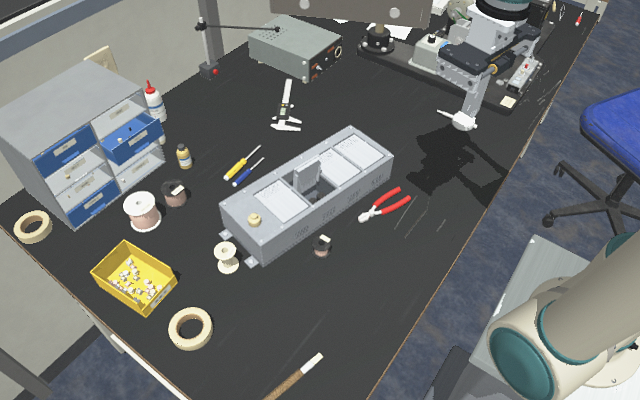

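View pics/top3.png

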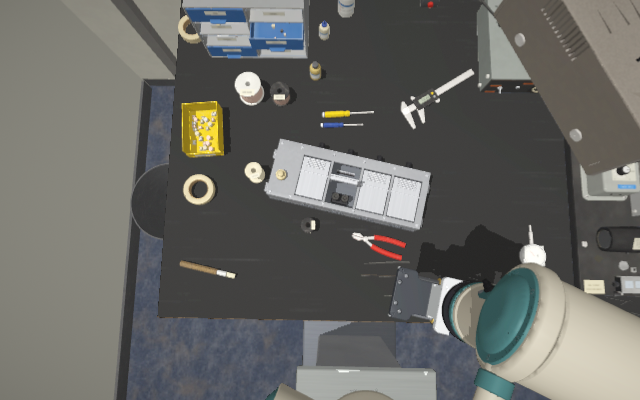

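Both views show cover 3 standing on edge (top view about (345,180)), with the other covers flush and the weight, spools and nippers unmoved. The push stopped with the finger face at x ≈ -7.7 mm; the stop predicts about -7.

```bash
python3 - <<'E'
from h import *
s=dict(np.load('pics/top3.png.npz')); t,a=box()
for u,v in((332,177),(345,180),(358,183)):
    d=pt(s,u,v,125)[:2]-t; print((np.cos(a)*d[0]+np.sin(a)*d[1]).round(1),(-np.sin(a)*d[0]+np.cos(a)*d[1]).round(1))
wait(0.5); print(sign_off())
E
```

```text
-10.4 61.3
-10.5 33.1
-10.6 4.9
the job is handed in; nothing more can be done
None
```

Cover 3 was the free one: it now stands open at its stop, judging by where the finger was stopped and the last pictures. Covers 1, 2 and 4 are closed, the loose items look unmoved, and I handed the job in at about 17 s; no verdict came back.

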